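# End float of a painting spindle

## Task

Two turning stands are screwed to the bench. On the one that holds the turned leg with beads and hollows (not the one with the plain ball), check the shaft's end float by its wooden knob: push the shaft all the way in to its stop, then pull it all the way out to the other stop, leave it there and let go. Leave the other stand's shaft and the little amber jar standing between the two knobs alone.

Things in the scene. Friction and masses are not known exactly. Their poses are not given: they have to be found in the camera images.
- leg_shaft (a joint): How far the leg's shaft is drawn out, m: 0 = pushed all the way in, 0.060 = all the way out; a steel collar meets a bearing post as a hard stop at each end. It only slides, drags with about 1.5 N and stays where left. Its stand is fixed: wooden base 270 x 110 mm, two posts 56 mm wide, 128 mm high; near post's outer face 50 mm from the knob's centre when in, 110 mm when out.
- leg_knob (a point): Centre of the knob on the shaft with the turned leg (pale wood, 110 mm long, slim, beads and hollows, 20 to 52 mm thick). Knob: dark wooden cylinder lying along the shaft, 36 mm diameter, 40 mm long, centre 100 mm above the table, at the shaft end near the robot; clear below, pinch from above across the shaft. Moves with it. x: level, along the shaft from knob to posts (push-in direction); z up.
- ball_knob (a point): Centre of the same knob on the other stand, which is alike but carries a plain pale wooden ball, 74 mm in diameter. Not to be moved. Axes as for leg_knob.
- jar_mid (a point): Centre of a small loose amber glass jar with a black lid, 42 mm in diameter and 66 mm high, standing upright on the table between the two knobs; the point is 33 mm above the table. Not to be disturbed.
There are look-alikes about, which are no part of the job. Leave any yellow look-alike of the part that bears jar_mid alone.

How it is judged (in metres and radians):
On the way, in this order (a step that is already met when the one before it is completed fails the run):
1. the leg's shaft is pushed in to its stop (within 10 mm) (value of joint leg_shaft below 0.01 m), for 0.1 s.
2. then it is pulled out to its other stop (within 10 mm) (value of joint leg_shaft above 0.05 m), for 0.1 s.
At the end, for the whole second after the job is handed in: The leg's shaft, having first been pushed in to within 10 mm of its inner stop, rests within 10 mm of its outer stop (joint above 0.050 m); the ball's shaft has moved less than 10 mm; the amber jar stands upright (within 11 degrees) less than 20 mm from where it was (value of joint leg_shaft above 0.05 m and velocity of joint leg_shaft between -0.01 and 0.01 m/s and distance of ball_knob from where it was at the start of the episode below 0.01 m and distance of jar_mid from where it was at the start of the episode below 0.02 m and angle between jar_mid's own z axis and vertical below 0.2 rad); the robot touches nothing.
It fails at once if the ball's shaft is moved by more than 10 mm (distance of ball_knob from where it was at the start of the episode above 0.01 m).
It fails at once if the amber jar is shoved by more than 20 mm or knocked over (distance of jar_mid from where it was at the start of the episode above 0.02 m or angle between jar_mid's own z axis and vertical above 0.5 rad).
It also fails if it takes over 32 s, if anything falls off the work surface, if the arm or the gripper's body presses on something with over 40 N, if the wrist force passes 120 N, or if a joint passes its speed limit or range.

## Robot

A 6-joint arm with a two-finger parallel gripper is mounted at the origin on the work surface. World frame = base frame: x ahead of the robot, y to its left, z up, the work surface at z = 0. Lengths are in m, angles in degrees, forces in N, time in s.
With the tool pointing down it reaches from about 0.4 to 0.825 m from the base axis. Payload 7 kg.
Tool frame: the origin (TCP) lies midway between the tips of the shut fingers; the grasp point (between the pads) lies r.grasp_offset behind it (r.grasp_offset is the distance from the TCP to the grasp point, in m); x points along the fingers, z is the direction in which the jaws open and shut, and the axes are right-handed (so a half turn about x gives the same grasp; the last joint's range is limited). The gripper opens to 88 mm and grips with 3 to 60 N. Pads are 19 mm wide; open, the fingers measure 130 mm over their backs; the gripper's body (78 mm by 193 mm) begins 47 mm behind the grasp point.
Start: joints at [-54.654, 20.546, 0.682, 0, -70.136, -16.507], TCP at [0.218, -0.639, 0.227] pointing down, gripper open.
Joint ranges: [-176.03, 176.03], [-82.01, 121.73], [-58.28, 71.71], [-173.87, 95.51], [-174.79, -0.11], [-173.66, 173.66]. Speed limits (degrees/s): [136.94, 136.94, 172.46, 180, 180, 180].

## Interface

Orientations are given as [roll, pitch, yaw] about the fixed x, y, z axes, in that order (R = Rz(yaw) Ry(pitch) Rx(roll)).
In Python, from plant import readout, vision, close_job, r gives the robot as it stands.
- The arm moves only by the shell command python3 -m handwheel 'ROWS' [OPENING] [FORCE]. ROWS is JSON, a list that holds one entry, the list of rows, each a list of 4 numbers: the shift along the world's x, y, z in units of 40 mm (1.0 is 40 mm), then the turn about the world's z in units of 5 degrees (1.0 is 5 degrees). In form: [[[tx, ty, tz, roll], ...]]. A call has 1 to 8 rows; each row shifts and turns the pose as measured when the row begins; what a row does not reach is not made up. A row lasts 1/10 s, in which the tool goes at most 50 mm and 8.59 degrees, less where a joint would pass 70% of its speed; a pose out of reach is approached as far as the arm can. A call is refused whole if a number of a shift passes 1 or a number of a turn 1, either way. A call with a gripper value outside its range is refused whole. OPENING is the finger opening in mm, from 0 to 87.6, set as the call begins (- or left out, the last holds). The fingers move at their own pace and stop on an object; FORCE is the grip in N (left out, the last holds). Time passes only in rows, so rows that do not move let the fingers close. It gives the time, the measured TCP pose, the force and the opening at its end, in the units of the state.
- readout.get_state(): the state, without advancing time (a new reading comes with each control period).
- vision.capture(name): name is "scene" or "top" or "wrist"; returns the picture (420x560x3 uint8, blue, green, red); there is no depth.
- vision.get_calibration(name): a dict with "intrinsics" (3x3 intrinsics, pixels), "pose" (4x4, takes a point from camera to world coordinates). Camera axes: x right, y up, looking along -z (the intrinsics and any distortion apply to the point x, -y, -z); pixel columns grow to the right and rows downward; lengths in m; the calibration is good to about 2 mm. A picture is of the moment at which its call begins: read the wrist's pose just before it. get_calibration takes no time and is no camera call; for the wrist camera it gives the pose at the moment of the call.
- close_job(): hands the job in, once; it reports no verdict.
The state is a dict: "time_s": time; "joints": joint angles; "qd": joint speeds; "joint_torque": joint torques, N m; "tcp_pos": TCP position; "eef_rot": TCP orientation; "contact_force": force on the tool from outside, world axes, zero at the start; "moment": the same for the moment, N m; "gripper_width": finger opening in m.
Only numpy, scipy, OpenCV 4.12 (cv2) and the standard library are available. Lean on these libraries where they do the work, as an engineer would, in place of code of your own. Each camera call takes 0.05 s, during which the arm holds its last target.

## Working session

There is one attempt and no reset: what is moved stays moved. The work goes in short steps, Python scripts to look and compute and a shell command to move; the robot and the scene stay as the last step left them, time stands still between calls to the robot, and variables do not carry over. Pictures are saved under pics/ and viewed, and the job is handed in when it is done.

```bash
mkdir -p pics; ls; python3 - <<'E'
from plant import readout, vision, r
import cv2
print(readout.get_state(), r.grasp_offset)
for n in ("scene","top"):
    im=vision.capture(n); cv2.imwrite(f"pics/{n}0.png",im)
    print(vision.get_calibration(n))
E
```

```text
pics
{'time_s': 0.0, 'joints': array([-5.46525858e+01,  2.05920404e+01,  6.31242740e-01, -1.89927012e-02,
       -7.01357349e+01, -1.65040441e+01]), 'qd': array([-0.09162856,  0.02102572, -0.05634997,  0.11111416, -0.03260385,
        0.08815425]), 'joint_torque': array([ 9.13797812e-04, -5.82720208e+01,  2.93062913e+01,  6.99699104e+00,
        6.91094989e-03, -1.58930366e-04]), 'tcp_pos': array([ 0.21777888, -0.63836562,  0.22560018]), 'eef_rot': array([  6.02682629,  89.90182961, 114.86372768]), 'contact_force': array([ 0.49471371, -0.75656072, -0.29301151]), 'moment': array([-0.00882783,  0.03253988,  0.02071391]), 'gripper_width': 0.08823795825345036} 0.0188
{'intrinsics': array([[411.90143545,   0.        , 275.96317896],
       [  0.        , 411.90143545, 209.39127119],
       [  0.        ,   0.        ,   1.        ]]), 'pose': array([[-0.06157094, -0.76703944,  0.6386388 ,  1.065827  ],
       [ 0.99805064, -0.05385012,  0.03154482,  0.00827293],
       [ 0.01019465,  0.63933611,  0.76885981,  0.69712405],
       [ 0.        ,  0.        ,  0.        ,  1.        ]])}
{'intrinsics': array([[514.76620429,   0.        , 277.35932188],
       [  0.        , 514.76620429, 212.77908943],
       [  0.        ,   0.        ,   1.        ]]), 'pose': array([[-0.02967817,  0.98410735, -0.1750769 ,  0.36897675],
       [-0.99932143, -0.03303501, -0.01628981, -0.02046157],
       [-0.02181459,  0.17447465,  0.98441999,  1.16769771],
       [ 0.        ,  0.        ,  0.        ,  1.        ]])}
```

View pics/scene0.png

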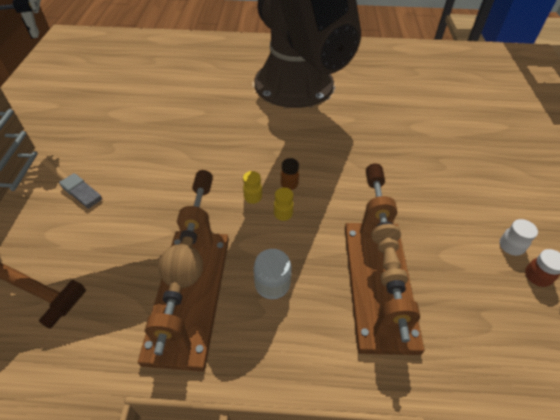

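View pics/top0.png

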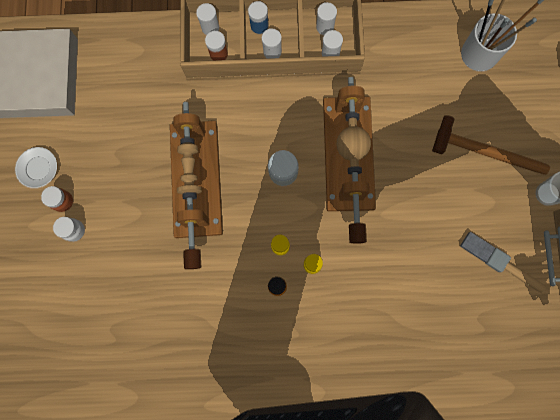

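The top view shows the leg stand at left, with its knob at (192,260). The ball stand is at right, with its knob at (357,233). The amber jar's black lid is at (277,286), and the yellow look-alikes are at (280,245) and (313,264). In the scene view the leg knob is at (375,173), the ball knob at (203,182) and the jar at (290,172).

```bash
cat > h.py <<'E'
import numpy as np, cv2
from plant import vision
def ray(n,u,v,c=None):
    c=c or vision.get_calibration(n); K=c["intrinsics"];P=c["pose"]
    d=np.array([(u-K[0,2])/K[0,0],-(v-K[1,2])/K[1,1],-1.]); d=P[:3,:3]@d
    return P[:3,3],d/np.linalg.norm(d)
def plane(n,u,v,z,c=None):
    o,d=ray(n,u,v,c); return o+d*(z-o[2])/d[2]
def tri(a,b):
    (o1,d1),(o2,d2)=a,b
    A=np.stack([d1,-d2],1); s=np.linalg.lstsq(A,o2-o1,rcond=None)[0]
    p,q=o1+s[0]*d1,o2+s[1]*d2
    return (p+q)/2,np.linalg.norm(p-q)
def proj(n,p):
    c=vision.get_calibration(n);P=c["pose"];q=P[:3,:3].T@(np.array(p)-P[:3,3]);K=c["intrinsics"]
    return K[0,2]+K[0,0]*q[0]/-q[2], K[1,2]-K[1,1]*q[1]/-q[2]
E
python3 - <<'E'
import cv2,numpy as np
t=cv2.imread("pics/top0.png");s=cv2.imread("pics/scene0.png")
a=cv2.resize(t[90:280,150:230],None,fx=3,fy=3,interpolation=cv2.INTER_CUBIC)
b=cv2.resize(s[150:360,335:430],None,fx=2.7,fy=2.7,interpolation=cv2.INTER_CUBIC)
H=max(a.shape[0],b.shape[0]);o=np.zeros((H,a.shape[1]+b.shape[1]+10,3),np.uint8)
o[:a.shape[0],:a.shape[1]]=a;o[:b.shape[0],a.shape[1]+10:]=b
cv2.imwrite("pics/crop1.png",o);print(o.shape)
from h import *
for nm,a,b in (("leg",(192,259),(375,174)),("ball",(357,233),(203,182))):
    print(nm,tri(ray("top",*a),ray("scene",*b)),plane("top",*a,0.1),plane("scene",*b,.1))
print("legfar",plane("top",186,103,.1),"jarlid",plane("top",277,286,.066),"ballfar",plane("top",350,76,.1))
# dark knob masks
hsv=cv2.cvtColor(t,cv2.COLOR_BGR2HSV)
for nm,(x0,y0,x1,y1) in (("leg",(175,235,212,280)),("ball",(340,212,375,250))):
    g=t[y0:y1,x0:x1]; m=((g.max(2)<75)).astype(np.uint8)
    n,l,st,ce=cv2.connectedComponentsWithStats(m)
    for i in range(1,n):
        if st[i,4]>60: print(nm,st[i]+[x0,y0,0,0,0],ce[i]+[x0,y0])
E
```

```text
(570, 506, 3)
leg (array([0.46679833, 0.17743031, 0.10459516]), np.float64(0.0011021671716385083)) [0.46716204 0.17772503 0.1       ] [0.46209588 0.17931534 0.1       ]
ball (array([ 0.51017585, -0.16632089,  0.10102589]), np.float64(0.0021661825552729843)) [ 0.51048635 -0.16754445  0.1       ] [ 0.50922194 -0.16551176  0.1       ]
legfar [0.8106326  0.19073924 0.1       ] jarlid [0.40731166 0.00321186 0.066     ] ballfar [ 0.85949764 -0.17192087  0.1       ]
leg [184 247  17  22 328] [191.92073171 258.42987805]
ball [349 222  18  21 334] [357.11976048 232.53293413]
```

View pics/crop1.png

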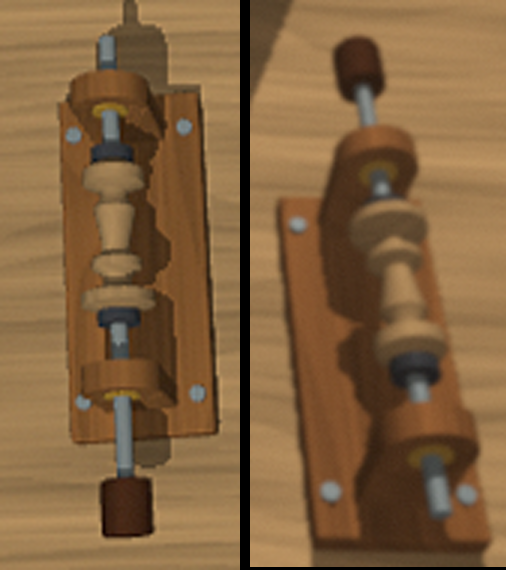

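The crop confirms it: this stand carries the beaded leg, and its dark knob is at top (192,259). That gives a knob position of about (0.467, 0.178, 0.10), with the two views agreeing on height. The post is about 79 mm from the knob, so the shaft is drawn out roughly 30 mm. Next I'll work out the jaw yaw.

```bash
cat > st.py <<'E'
import numpy as np
from plant import readout
from scipy.spatial.transform import Rotation as R
s=readout.get_state()
M=R.from_euler('xyz',s['eef_rot'],degrees=True).as_matrix()
a=np.degrees(np.arctan2(M[1,2],M[0,2]))
print('t',s['time_s'],'tcp',s['tcp_pos'].round(4),'fingers',M[:,0].round(3),'jawyaw',a.round(2),'F',s['contact_force'].round(1),'w',round(s['gripper_width'],4),'q',s['joints'].round(1))
E
python3 st.py
python3 - <<'E'
from h import *
# near post outer face bushing & shaft points at z=.1
for p in ((191,221),(192,259),(186,103)): print(p,plane("top",*p,.1))
p0=plane("top",192,258.5,.1);p1=plane("top",185.7,104,.1);d=p1-p0;print(np.degrees(np.arctan2(d[1],d[0])))
p0=plane("top",357.1,232.5,.1)
# base edges at z~.02: left edge crop
for a,b in (((170.5,127),(174,236)),((217,120),(222,233))):
    q0=plane("top",*b,.02);q1=plane("top",*a,.02);d=q1-q0;print(q0,q1,np.degrees(np.arctan2(d[1],d[0])))
E
```

```text
t 0.1 tcp [ 0.2178 -0.6385  0.2257] fingers [-0.001  0.001 -1.   ] jawyaw 108.83 F [-0.1  0.8 -0.3] w 0.0877 q [-54.7  20.6   0.6  -0.  -70.1 -16.5]
(191, 221) [0.5473769  0.17978897 0.1       ]
(192, 259) [0.46716204 0.17772503 0.1       ]
(186, 103) [0.8106326  0.19073924 0.1       ]
2.302060725655719
[0.52772105 0.23330096 0.02      ] [0.78568714 0.24295862 0.02      ] 2.1440223468271875
[0.53100212 0.12467323 0.02      ] [0.79878614 0.13351864 0.02      ] 1.891899456121715
```

```bash
python3 -m handwheel '[[[0.6,1,0,0],[0.6,1,0,-0.8],[0.6,1,0,-0.8],[0.6,1,0,-0.8],[0.6,1,0,-0.8],[0.6,1,0,0],[0.6,1,0,0],[0.6,1,0,0]]]' 87; python3 st.py
```

```text
time_s: 0.9
tcp_pos: [0.4096, -0.3094, 0.2203]
eef_rot: [30.7, 89.5, 122.3]
contact_force: [0.0, 0.1, 0.3]
gripper_width: 0.0869
t 0.9 tcp [ 0.4096 -0.3094  0.2203] fingers [-0.005  0.008 -1.   ] jawyaw 91.58 F [0.  0.1 0.3] w 0.0869 q [-15.4   5.8 -19.5  -0.4 -65.1 -72.9]
```

```bash
python3 -m handwheel '[[[0.12,1,0.1,0],[0.12,1,0,0],[0.12,1,0,0],[0.12,1,0,0],[0.12,1,0,0],[0.12,1,0,0],[0.12,1,0,0],[0.12,1,0,0]]]' 87; python3 st.py
```

```text
time_s: 1.7
tcp_pos: [0.4479, 0.0246, 0.2232]
eef_rot: [32.3, 89.4, 123.9]
contact_force: [0.9, -0.2, -0.2]
gripper_width: 0.0873
t 1.7 tcp [0.4479 0.0246 0.2232] fingers [-0.006  0.009 -1.   ] jawyaw 91.66 F [ 0.9 -0.2 -0.2] w 0.0873 q [  27.9   -1.   -26.2   -0.7  -64.9 -115.9]
```

```bash
python3 -m handwheel '[[[0.12,1,0,0],[0.12,1,0,0],[0.12,1,0,0],[0,0.4,0,0],[0,0,0,0],[0,0,0,0]]]' 87; python3 st.py; python3 - <<'E'
from h import *
c=vision.get_calibration("wrist")
cv2.imwrite("pics/w1.png",vision.capture("wrist"));cv2.imwrite("pics/t1.png",vision.capture("top"))
print(c)
E
```

```text
time_s: 2.3
tcp_pos: [0.4607, 0.1708, 0.222]
eef_rot: [39.7, 89.4, 131.7]
contact_force: [-0.1, -0.4, -0.3]
gripper_width: 0.0872
t 2.3 tcp [0.4607 0.1708 0.222 ] fingers [-0.007  0.008 -1.   ] jawyaw 92.03 F [-0.1 -0.4 -0.3] w 0.0872 q [  42.8    3.4  -21.8   -0.7  -64.8 -130.5]
{'intrinsics': array([[317.4610224 ,   0.        , 279.26108668],
       [  0.        , 317.4610224 , 215.63665737],
       [  0.        ,   0.        ,   1.        ]]), 'pose': array([[-0.0349696 , -0.96911317, -0.24412454,  0.39642551],
       [ 0.99935079, -0.0317904 , -0.01695201,  0.16665498],
       [ 0.00866759, -0.24455886,  0.96959571,  0.37976563],
       [ 0.        ,  0.        ,  0.        ,  1.        ]])}
```

View pics/w1.png

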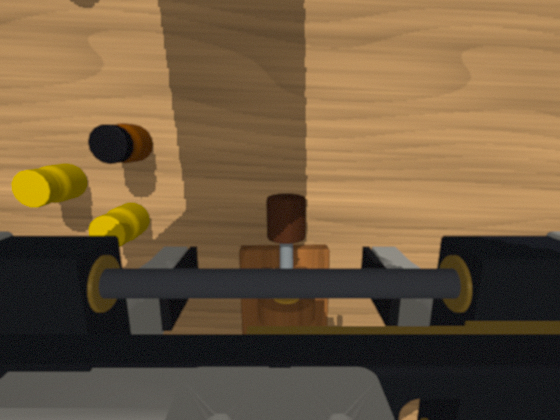

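View pics/t1.png

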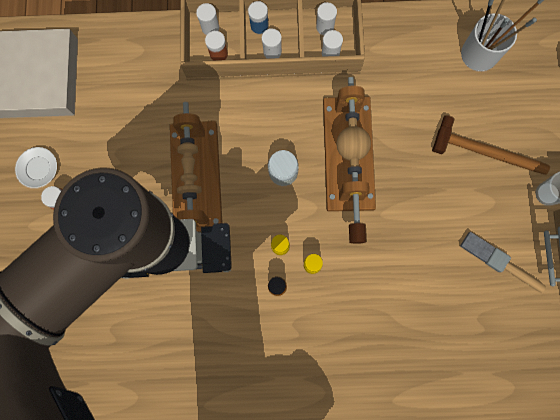

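The wrist view shows the knob at (287,218) between the open fingers, and the amber jar at (118,143), well clear of them. The other top-view objects haven't moved.

```bash
python3 - <<'E'
from h import *
for p in ((287,218),(287,200),(287,240)): print(plane("wrist",*p,.1), plane("wrist",*p,.118))
E
```

```text
[0.46905645 0.17797561 0.1       ] [0.46439017 0.17720482 0.118     ]
[0.45235749 0.17731328 0.1       ] [0.44876504 0.17658507 0.118     ]
[0.4901287  0.17881141 0.1       ] [0.48410736 0.17798686 0.118     ]
```

```bash
python3 -m handwheel '[[[0.2,0.2,0,0],[0,0,-0.7,0],[0,0,-0.7,0],[0,0,-0.7,0],[0,0,-0.7,0],[0,0,0,0]]]' 87; python3 st.py
```

```text
time_s: 3.0
tcp_pos: [0.4733, 0.176, 0.1092]
eef_rot: [4.1, 89.3, 95.6]
contact_force: [0.5, 0.5, -0.4]
gripper_width: 0.087
t 3.0 tcp [0.4733 0.176  0.1092] fingers [-0.001  0.012 -1.   ] jawyaw 91.57 F [ 0.5  0.5 -0.4] w 0.087 q [  42.3   11.   -29.4   -0.8  -49.2 -130.2]
```

```bash
python3 -m handwheel '[[[-0.05,0.05,-0.35,0.1],[-0.08,0.03,-0.35,0],[0,0,0,0]]]' 87; python3 st.py
```

```text
time_s: 3.3
tcp_pos: [0.471, 0.1792, 0.0835]
eef_rot: [-7.7, 89.3, 84.3]
contact_force: [-0.2, 0.2, 0.4]
gripper_width: 0.0871
t 3.3 tcp [0.471  0.1792 0.0835] fingers [ 0.001  0.013 -1.   ] jawyaw 91.99 F [-0.2  0.2  0.4] w 0.0871 q [  42.8   12.7  -31.4   -0.7  -45.4 -130.3]
```

```bash
python3 -m handwheel '[[[0,0,0,0],[0,0,0,0],[0,0,0,0],[0,0,0,0],[0,0,0,0],[0,0,0,0],[0,0,0,0]]]' 30 25; python3 st.py
```

```text
time_s: 4.0
tcp_pos: [0.4739, 0.1792, 0.0888]
eef_rot: [-24.4, 89.1, 67.6]
contact_force: [2.7, -18.6, 3.7]
gripper_width: 0.0364
t 4.0 tcp [0.4739 0.1792 0.0888] fingers [ 0.006  0.014 -1.   ] jawyaw 92.0 F [  2.7 -18.6   3.7] w 0.0364 q [  42.7   12.4  -31.    -0.5  -45.8 -130.3]
```

The grip is on the knob (36.4 mm wide). There's a side load of -18.6 N, so I'll ease toward -y first.

```bash
python3 -m handwheel '[[[0,-0.05,-0.03,0],[0,0,0,0]]]'; python3 st.py
```

```text
time_s: 4.2
tcp_pos: [0.4754, 0.1786, 0.0889]
eef_rot: [-30.9, 88.9, 61.2]
contact_force: [0.6, -1.1, -5.8]
gripper_width: 0.0355
t 4.2 tcp [0.4754 0.1786 0.0889] fingers [ 0.009  0.017 -1.   ] jawyaw 92.07 F [ 0.6 -1.1 -5.8] w 0.0355 q [  42.5   12.3  -31.1   -0.5  -45.6 -130.1]
```

```bash
python3 -m handwheel '[[[0.2,0.007,0,0],[0.2,0.007,0,0],[0.1,0,0,0],[0,0,0,0]]]'; python3 st.py
```

```text
time_s: 4.6
tcp_pos: [0.4962, 0.1794, 0.0888]
eef_rot: [-28.0, 89.0, 64.1]
contact_force: [-1.9, 1.4, 3.5]
gripper_width: 0.0352
t 4.6 tcp [0.4962 0.1794 0.0888] fingers [ 0.008  0.016 -1.   ] jawyaw 92.1 F [-1.9  1.4  3.5] w 0.0352 q [  40.9   14.1  -28.5   -0.6  -46.4 -128.4]
```

Sliding with about 2 N of drag and no stop felt yet, so I'll go on in small steps.

```bash
python3 -m handwheel '[[[0.1,0.004,0,0],[0.1,0.004,0,0],[0,0,0,0]]]'; python3 st.py
```

```text
time_s: 4.9
tcp_pos: [0.5043, 0.1797, 0.0888]
eef_rot: [-24.9, 89.0, 67.2]
contact_force: [-4.6, 2.0, 4.5]
gripper_width: 0.0353
t 4.9 tcp [0.5043 0.1797 0.0888] fingers [ 0.007  0.016 -1.   ] jawyaw 92.08 F [-4.6  2.   4.5] w 0.0353 q [  40.3   14.8  -27.5   -0.6  -46.8 -127.8]
```

```bash
python3 -m handwheel '[[[0.1,0.004,0,0],[0.1,0,0,0],[0,0,0,0]]]'; python3 st.py
```

```text
time_s: 5.2
tcp_pos: [0.5046, 0.1798, 0.0885]
eef_rot: [21.0, 89.0, 112.9]
contact_force: [3.2, -1.1, -0.6]
gripper_width: 0.035
t 5.2 tcp [0.5046 0.1798 0.0885] fingers [-0.006  0.015 -1.   ] jawyaw 91.98 F [ 3.2 -1.1 -0.6] w 0.035 q [  39.9   15.3  -26.6   -1.2  -47.8 -127.1]
```

It has stopped: 8 mm was commanded and it moved 0.3 mm. I'll check that with the shaft's far end in the top and scene views.

```bash
python3 - <<'E'
from h import *
t=vision.capture("top");s=vision.capture("scene");cv2.imwrite("pics/t2.png",t);cv2.imwrite("pics/s2.png",s)
t0=cv2.imread("pics/top0.png")
f=lambda i:cv2.resize(i[70:250,150:240],None,fx=3,fy=3,interpolation=cv2.INTER_CUBIC)
o=np.hstack([f(t0),f(t)]);cv2.imwrite("pics/cmp2.png",o)
E
```

```text
(no output)
```

View pics/cmp2.png

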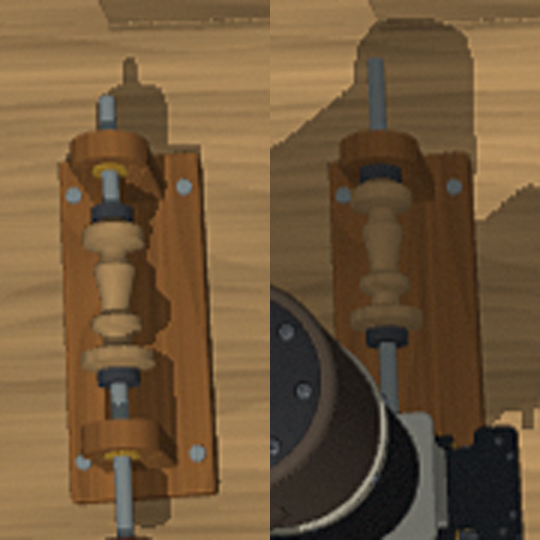

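View pics/s2.png

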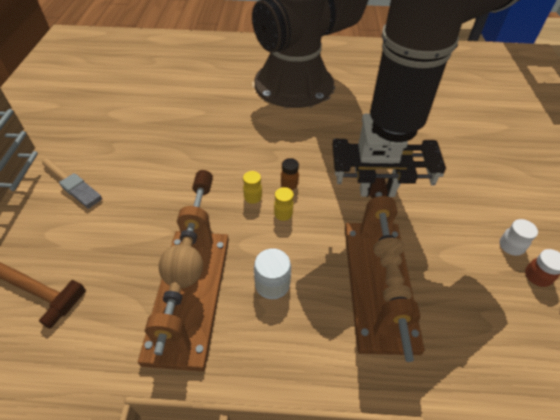

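In the right-hand crop the far collar is against the far post, and the shaft's far end has moved from row 97 to row 60, so it is fully in. The jar and the ball stand haven't changed. Now I'll pull it out 60 mm.

```bash
python3 -m handwheel '[[[0,0,0,0],[-0.2,-0.008,0,0],[-0.25,-0.01,0,0],[-0.25,-0.01,0,0],[-0.25,-0.01,0,0],[-0.2,-0.01,0,0],[0,0,0,0]]]'; python3 st.py
```

```text
time_s: 6.0
tcp_pos: [0.4572, 0.1778, 0.0885]
eef_rot: [2.8, 89.0, 94.8]
contact_force: [0.6, 0.9, -1.9]
gripper_width: 0.0355
t 6.0 tcp [0.4572 0.1778 0.0885] fingers [-0.001  0.017 -1.   ] jawyaw 91.98 F [ 0.6  0.9 -1.9] w 0.0355 q [  43.6   11.2  -32.5   -1.1  -45.8 -130.9]
```

```bash
python3 -m handwheel '[[[-0.15,-0.006,0,0],[-0.1,-0.004,0,0],[-0.1,-0.004,0,0],[-0.1,0,0,0],[0,0,0,0]]]'; python3 st.py
```

```text
time_s: 6.5
tcp_pos: [0.4443, 0.1772, 0.0889]
eef_rot: [-30.8, 88.9, 61.3]
contact_force: [-1.8, 3.0, 2.1]
gripper_width: 0.0355
t 6.5 tcp [0.4443 0.1772 0.0889] fingers [ 0.009  0.017 -1.   ] jawyaw 92.17 F [-1.8  3.   2.1] w 0.0355 q [  45.1    9.7  -34.6   -0.4  -44.6 -132.6]
```

```bash
python3 -m handwheel '[[[-0.1,0,0,0],[-0.1,0,0,0]]]'; python3 st.py;  python3 -m handwheel '[[[0,0,0,0],[0,0,0,0]]]'; python3 - <<'E'
from h import *
t=vision.capture("top");cv2.imwrite("pics/t3.png",t)
t0=cv2.imread("pics/top0.png")
f=lambda i:cv2.resize(i[70:250,150:240],None,fx=3,fy=3,interpolation=cv2.INTER_CUBIC)
cv2.imwrite("pics/cmp3.png",np.hstack([f(t0),f(t)]))
E
```

```text
time_s: 6.7
tcp_pos: [0.4424, 0.1774, 0.0895]
eef_rot: [-50.9, 88.5, 41.4]
contact_force: [29.8, -10.8, -19.6]
gripper_width: 0.0354
t 6.7 tcp [0.4424 0.1774 0.0895] fingers [ 0.019  0.017 -1.   ] jawyaw 92.31 F [ 29.8 -10.8 -19.6] w 0.0354 q [  45.7    9.2  -35.4    0.2  -43.9 -133.5]
time_s: 6.9
tcp_pos: [0.4428, 0.1772, 0.0894]
eef_rot: [-52.2, 88.5, 40.1]
contact_force: [1.0, 1.1, -0.4]
gripper_width: 0.0354
```

View pics/cmp3.png

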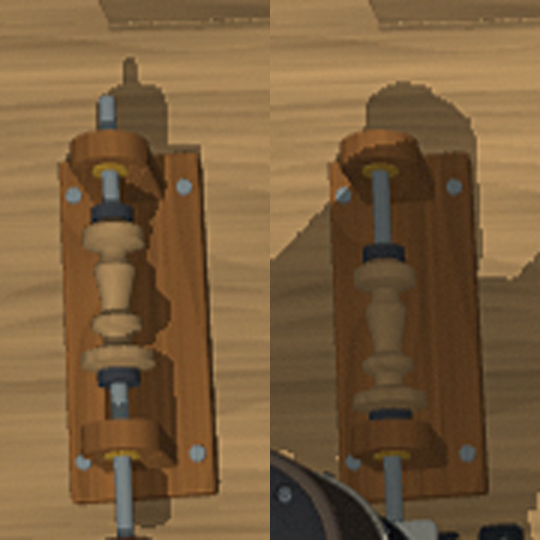

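The near collar is against the near post and the pull met a 30 N stop, so the shaft is fully out. Now I'll release.

```bash
python3 -m handwheel '[[[0,0,0,0],[0,0,0,0],[0,0,0,0],[0,0,0,0],[0,0,0,0],[0,0,0,0]]]' 80; python3 st.py
```

```text
time_s: 7.55
tcp_pos: [0.4402, 0.1761, 0.0888]
eef_rot: [-49.3, 88.8, 42.9]
contact_force: [-0.9, 0.2, 0.6]
gripper_width: 0.0763
t 7.55 tcp [0.4402 0.1761 0.0888] fingers [ 0.016  0.015 -1.   ] jawyaw 92.23 F [-0.9  0.2  0.6] w 0.0763 q [ 4.570e+01  9.100e+00 -3.560e+01  1.000e-01 -4.410e+01 -1.336e+02]
```

```bash
python3 -m handwheel '[[[0,0,0.4,0],[0,0,0.6,0],[0,0,0.8,0],[0,0,0.8,0],[0,0,0.8,0],[0,0,0,0]]]' 80; python3 st.py; python3 - <<'E'
from h import *
cv2.imwrite("pics/w4.png",vision.capture("wrist"));cv2.imwrite("pics/t4.png",vision.capture("top"));cv2.imwrite("pics/s4.png",vision.capture("scene"))
E
```

```text
time_s: 8.15
tcp_pos: [0.4385, 0.1743, 0.2289]
eef_rot: [-50.2, 89.0, 42.0]
contact_force: [0.1, -0.4, 0.1]
gripper_width: 0.0801
t 8.15 tcp [0.4385 0.1743 0.2289] fingers [ 0.013  0.011 -1.   ] jawyaw 92.21 F [ 0.1 -0.4  0.1] w 0.0801 q [ 4.570e+01  3.000e-01 -2.440e+01  1.000e-01 -6.430e+01 -1.335e+02]
```

View pics/w4.png

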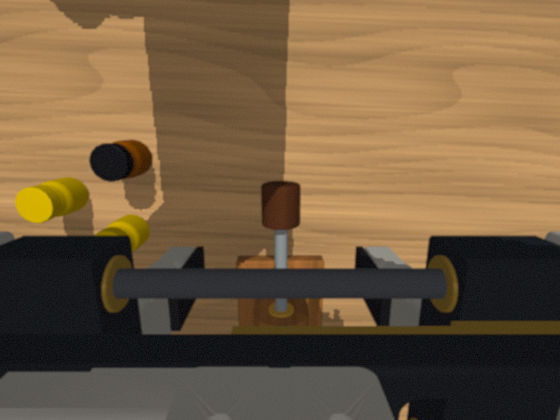

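View pics/t4.png

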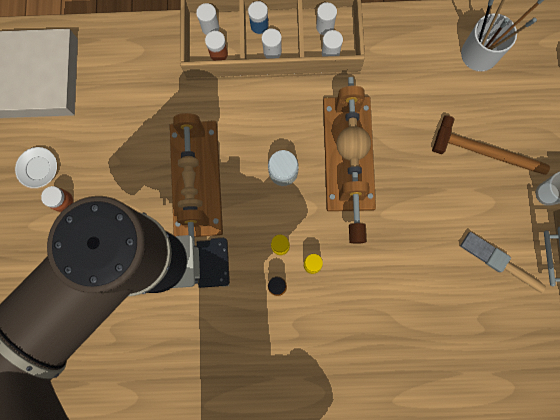

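View pics/s4.png

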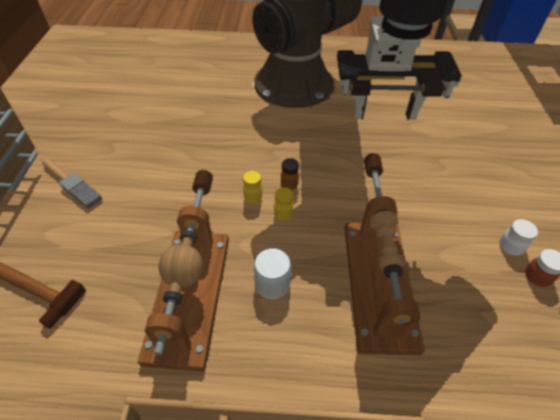

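The knob is free and fully out: wrist (281,205), scene (374,164). The jar lid at top (277,286) and the ball knob at (357,233) haven't moved. The gripper is well above everything. I'll check the distance from the knob to the post, then hand in.

```bash
python3 - <<'E'
from h import *
print(plane("scene",374,164.5,.1),plane("wrist",281,204,.1),plane("wrist",281,311,.1))
from plant import close_job
print(close_job())
E
python3 st.py
```

```text
[0.43430744 0.17978811 0.1       ] [0.43365664 0.17480261 0.1       ] [0.542789   0.17901481 0.1       ]
the job is handed in; nothing more can be done
None
the job is handed in; nothing more can be done
```

The leg's shaft was pushed all the way in to its stop, then pulled all the way out and let go, and I've handed the job in. It took about 8.3 s of the 32 s allowed.

- **Push in:** the shaft started roughly half out. I gripped the knob and pushed until it stopped moving. The top view then showed the far collar against the far post.
- **Pull out:** the gripper travelled about 60 mm back to the other stop. A further pull met about 30 N, and the near collar was against the near post.
- **Final position:** after release, the views put the knob at x ≈ 0.434 m and the post's outer face at x ≈ 0.543 m. That is 109 mm apart, against 110 mm for fully out. The scene and wrist views agreed within 1 mm along the shaft and 5 mm across it.
- **Everything else:** in the last pictures the amber jar, the ball's knob and the yellow look-alikes were where they started. The gripper was open and about 11 cm above the knob, touching nothing.
- **Side load:** closing the grip pushed sideways on the knob with about 19 N, because the tool was slightly off-centre. I eased it before moving the shaft, and no check failed.

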